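# Close a board test fixture and hold its locking pin home

### The job

Press down the sprung lid of the test fixture (it has an orange tab for this) until the front catch snaps over and holds it down by itself. Then take the red-handled steel locking pin from its pink foam rest and thread it from the outer side through the bushing on the fixture's base and on through the bushing on the lid, until its collar is up against the base bushing, and finish there still gripping the pin, lined up and steady, so that a colleague can clip its far end. Leave the other things on the bench where they are.

Things in the scene. Friction and masses are not known exactly. Their poses are not given: they have to be found in the camera images.
- fixture: Board test fixture, fixed: light grey box 220 (x) x 240 (y) x 85 mm high under a hinged aluminium and clear plastic lid. Origin: centre of its underside; z up; +x points from the front (robot side: tab, catch, bushings) to the hinge line, which runs along y at x = 100, z = 115 mm. Lid down: its top is at z = 121 mm, the catch's thumb piece (x -150, y -85) reaches 138 mm.
- lid (a joint): Lid angle, rad: 0 = down on the catch, bushings in line; 0.45 = sprung open (start); lower stop -0.02. Spring: the tab takes about 2 N when open, 6 N when down, and up to 11 N between 0.06 and 0 where the striker pushes the catch aside. The catch snaps over at about -0.002 to -0.005: press to about -0.012; let go, the lid rises to 0 and stays.
- catch (a joint): Angle of the sprung steel hook on the fixture's front, rad: 0 = at rest or hooked over the lid's striker, up to about 0.12 while the striker pushes it outward.
- press_tab (a point): Centre of the top face of the orange press tab on the lid's front edge: 70 (along y) x 45 x 8 mm thick. It lies 237.5 mm in front of the hinge line, 4 mm above it with the lid at 0, at y = -25 mm of the fixture. Turns with the lid; axes as the fixture's when the lid is at 0.
- base_bushing (a point): Centre of the outer mouth of the brass bushing on the base's blue lug, at (-140, 106, 100) mm in the fixture's frame; axes as the fixture's. The bore runs along y; the pin goes in here travelling to -y. 16 mm long, outside diameter 28, bore 15 mm, mouth countersunk to 23 mm over 5 mm.
- lid_bushing (a point): Centre of the +y mouth of an equal brass bushing on the lid's blue lug (16 mm long, same bore and countersink). With the lid at 0 it is in line with the base bushing, its mouth 56 mm further to -y than that one's (40 mm gap between the two). Turns with the lid.
- pin: Loose steel locking pin, 110 to 180 g. Origin: on its axis, at the collar's front face. Round 12 mm shank along its -y, 95 mm long to the rounded nose; collar 24 mm diameter, 4 mm thick; behind it the flat red grip, 12 (x) x 26 (z) mm, from y = 4 to 49 mm. It lies level in the rest, grip upright, axis 54.5 mm above the bench, and balances about 23 mm in front of the collar.
- pin_tip (a point): The end of the pin's nose, on its axis.
- pin_grip (a point): Centre of the pin's red grip, on its axis, 28 mm behind the collar's front face.
- rest: Pink foam rest, fixed, 64 (x) x 100 (y) x 55 mm high, with a V groove along y in its top in which the pin's shank lies, nose to -y; the collar and the grip stick out beyond the +y end. Origin: centre of the underside.
- spare_board: Bystander: green circuit board 110 x 75 x 7 mm, loose on the bench.
- tweezers: Bystander: steel tweezers 125 x 15 x 4 mm, loose.
- terminal: Bystander: blue handheld payment terminal 165 x 78 x 27 mm, loose.
- solder_reel: Bystander: reel of solder, 62 mm diameter, 46 mm high, loose.
- tip_cleaner: Bystander: black pot with brass wool, 72 mm diameter, 56 mm high, loose.
- flux_bottle: Bystander: small amber bottle, 36 mm diameter, 85 mm high, loose.
- screwdriver: Bystander: screwdriver with a yellow handle, 170 mm long, loose; lies roughly across in front of the robot.
Not all that is in view belongs to the job. Of the things shaped like the pin, the steel one is meant.

How it is judged:
By the outcome, as a careful person would: the job done as asked, in the order asked, and still so for the second after the job is handed in, while the arm keeps its last pose, push and grip.
It also fails if it takes over 58 s, if anything falls off the work surface, if the arm or the gripper's body presses on something with over 40 N, if the wrist force passes 120 N, or if a joint passes its speed limit or range.

### The arm

A 7-joint arm with a two-finger parallel gripper is mounted at the origin on the work surface. World frame = base frame: x ahead of the robot, y to its left, z up, the work surface at z = 0. Lengths are in m, angles in rad, forces in N, time in s.
With the tool pointing down it reaches from about 0.425 to 0.95 m from the base axis. Payload 4.7 kg.
Tool frame: the origin (TCP) lies on the centre line of the jaws, within the pads' length; the fingertips stand 14 mm ahead of it and the grasp point (between the pads) lies 5 mm behind it; z points along the fingers, y is the line along which they close (so a half turn about z gives the same grasp; the last joint's range is limited). The gripper opens to 85 mm and grips with 20 to 120 N. Pads are 22 mm wide; open, the fingers measure 114 mm over their backs; the gripper's body (76 mm by 85 mm) begins 54 mm behind the grasp point. The pads swing forward as they close: fully open they stand 13 mm farther back than shut.
Start: joints at [-1.159, 0.469, -0.049, 1.532, 0.024, 1.141, -0.082], TCP at [0.288, 0.611, 0.245] pointing down, gripper open.
Joint ranges: [-2.59, 2.59], [-0.33, 1.99], [-1.39, 1.29], [0.1, 2.45], [-1.04, 4.18], [0.21, 1.99], [-2.66, 2.66]. Speed limits (rad/s): [2.57, 2.57, 3.14, 3.14, 3.14, 3.14, 3.14].

### API

Orientations are given as [roll, pitch, yaw] about the fixed x, y, z axes, in that order (R = Rz(yaw) Ry(pitch) Rx(roll)).
In Python, from station import env gives the robot as it stands. Calls block until the motion is done:
- env.movep(position, orientation): joint-space move of the TCP to a pose.
- env.movel(position, vel=0.15, attitude=None, stop_force=None): straight line of the TCP; attitude=None keeps the orientation; vel is the mean speed in m/s. With stop_force (N) it stops when the force on the tool has changed by that much, and returns True; else False.
- env.move_joints(angles): joint-space move.
- env.open() and env.close_gripper(strength=None): open the fingers fully, or close them until they stop; strength is the grip in N (None keeps the last).
- env.pause(seconds).
- env.inverse_kinematics(position, orientation): joint angles nearest the present ones, or None.
- env.state(): the state.
- env.capture(name): name is "scene" or "top"; returns (picture, depth): 420x560x3 uint8, red, green, blue; 420x560 float32, m along the optical axis (not along the pixel's ray), 0 where there is no reading.
- env.get_calibration(name): a dict with "K" (3x3 intrinsics, pixels), "k1" (the pictures are not rectified: a ray, as slopes to the right and down, at radius r is drawn at 1 + k1 r^2 times it, then the intrinsics apply), "rvec" (rotation vector, rad) and "tvec" (3), from world to camera coordinates, as OpenCV has them. Camera axes: x right, y down, z forward; pixel columns grow to the right and rows downward; lengths in m; the calibration is good to about 2 mm. A picture is of the moment at which its call begins. get_calibration takes no time and is no camera call.
A pose or a line that the arm cannot do raises env.PlanningError and nothing moves.
- env.finish_job(): hands the job in; it is judged then, once.
The state is a dict: "t": time; "qpos": joint angles; "joint_velocities": joint speeds; "joint_torque": joint torques, N m; "tool_pos": TCP position; "tcp_rot": TCP orientation; "wrist_force": force on the tool from outside, world axes, zero at the start; "ft_torque": the same for the moment, N m; "finger_gap": opening from 0.0 (shut) to 1.0 (fully open); "gripper_force": force on a finger pad.
Only numpy, scipy, OpenCV 4.12 (cv2) and the standard library are available. Lean on these libraries where they do the work, as an engineer would, in place of code of your own. Each camera call takes 0.05 s, during which the arm holds its last target. There are 200 camera calls.

## Working session

There is one attempt and no reset: what is moved stays moved. The work goes in short steps, each a Python script; the robot and the scene stay as the last script left them, time stands still between calls to the robot, and variables do not carry over. Pictures are saved under pics/ and viewed, at most 10 in all, crops included, and the job is handed in when it is done.

```bash
mkdir -p pics
cat > h.py <<'E'
import numpy as np, cv2
from station import env
def cap(n,f=None):
    im,d=env.capture(n); np.savez(f'{f or n}.npz',im=im,d=d)
    if f: cv2.imwrite(f'pics/{f}.png',im[:,:,::-1])
    return im,d
def cloud(n,d):
    c=env.get_calibration(n); K=np.array(c['K'],float); k1=c['k1']
    v,u=np.mgrid[:d.shape[0],:d.shape[1]]
    p=np.stack([u.ravel(),v.ravel()],1).astype(np.float64)[:,None]
    x=cv2.undistortPoints(p,K,np.array([k1,0,0,0,0.]))[:,0]
    P=np.c_[x,np.ones(len(x))]*d.reshape(-1,1)
    R=cv2.Rodrigues(np.array(c['rvec'],float))[0]
    W=(P-np.array(c['tvec'],float).ravel())@R
    W[d.ravel()==0]=np.nan
    return W.reshape(*d.shape,3)
E
python3 - <<'E'
from h import *
for n in('scene','top'):
    cap(n,n+'0'); print(env.get_calibration(n))
print(env.state())
a=[cv2.imread(f'pics/{n}0.png') for n in('scene','top')]
E
```

```text
{'K': array([[393.22688362,   0.        , 281.9307366 ],
       [  0.        , 393.22688362, 202.25797799],
       [  0.        ,   0.        ,   1.        ]]), 'k1': -0.08284650253546327, 'rvec': array([ 1.09631792,  2.35782475, -1.01387069]), 'tvec': array([ 0.40035063, -0.18729049,  1.61138119])}
{'K': array([[472.7218506 ,   0.        , 278.85625481],
       [  0.        , 472.7218506 , 203.20437838],
       [  0.        ,   0.        ,   1.        ]]), 'k1': -0.11791431551391425, 'rvec': array([ 2.19511486, -2.17544916,  0.04593465]), 'tvec': array([-0.04629243,  0.53937942,  1.48089786])}
{'t': 0.1, 'qpos': array([-1.15890794,  0.4693574 , -0.04860232,  1.53352175,  0.02409222,
        1.14099178, -0.08233192]), 'joint_velocities': array([-0.00022262, -0.00074118,  0.00032907, -0.00295478, -0.00052994,
       -0.00056999,  0.00064112]), 'joint_torque': array([ 2.58193531e-04, -5.11514461e+01, -4.72886825e-02, -2.38393039e+01,
        1.07326629e-02,  4.35083726e-03, -1.95842915e-06]), 'tool_pos': array([0.28776824, 0.61006246, 0.24439096]), 'tcp_rot': array([-3.13990013e+00,  4.63476488e-05,  2.70080356e+00]), 'wrist_force': array([-0.06669932,  0.5406606 ,  0.35305945]), 'ft_torque': array([-0.01938999,  0.00010897, -0.00296761]), 'gripper_force': 0.0, 'finger_gap': 1.0011287626138874}
```

View pics/scene0.png

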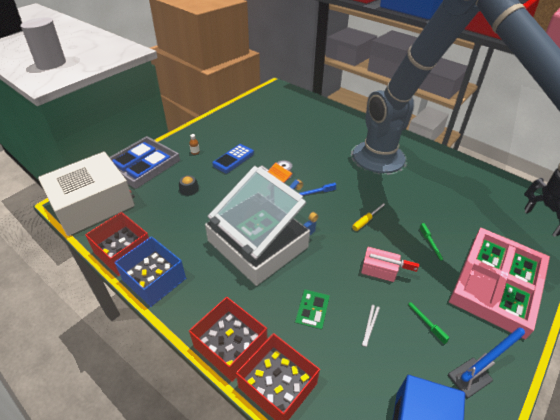

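View pics/top0.png

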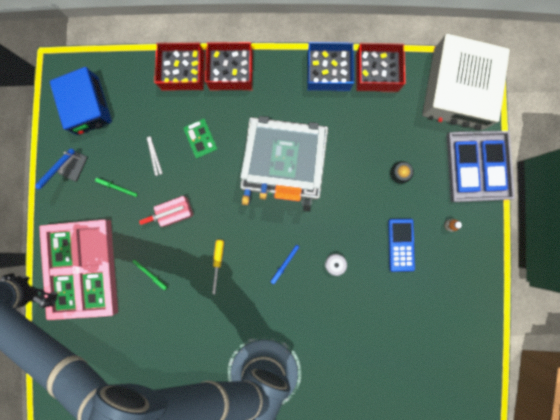

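Top view: the fixture is at (285,160), with its orange tab at (288,192) and its bushings near (245,198) and (263,190). Pin-shaped candidates are the red-handled steel pin on pink foam (165,214), green items at (115,187) and (150,275), and a blue one at (285,263). The one at (165,214) fits: red grip at (147,219), steel shank, in the pink rest. I'll confirm it in a crop and measure.

Run:
```python
from h import *
t=cv2.imread('pics/top0.png');s=cv2.imread('pics/scene0.png')
r=lambda a:cv2.resize(a,(400,300),interpolation=cv2.INTER_CUBIC)
cv2.imwrite('pics/c1.png',np.vstack([np.hstack([r(t[185:245,130:210]),r(t[110:215,225:365])]),np.hstack([r(s[235:295,350:430]),r(s[150:285,195:375])])]))
for n in('top','scene'):
    z=np.load(n+'0.npz');im=z['im'];W=cloud(n,z['d']);hsv=cv2.cvtColor(im,cv2.COLOR_RGB2HSV);h,sa,v=cv2.split(hsv)
    def rep(name,m,box):
        k=np.zeros_like(m);u0,u1,v0,v1=box;k[v0:v1,u0:u1]=m[v0:v1,u0:u1];k&=np.isfinite(W[...,2])
        P=W[k];vv,uu=np.nonzero(k)
        if len(P): print(n,name,len(P),'uv',uu.mean().round(1),vv.mean().round(1),'med',np.median(P,0).round(4),'p5',np.percentile(P,5,0).round(4),'p95',np.percentile(P,95,0).round(4)); 
        return P
    bt=n=='top'
    fb=(225,340,105,220) if bt else (195,340,150,285)
    rb=(130,200,185,235) if bt else (350,430,235,290)
    rep('orange',(h>5)&(h<15)&(sa>200)&(v>150),fb)
    P=rep('red',((h<4)|(h>176))&(sa>190),rb)
    P=rep('pink',((h>165)|(h<5))&(sa>50)&(sa<160)&(v>150),rb)
    rep('blue',(h>100)&(h<125)&(sa>120),(225,275,175,215) if bt else (285,330,180,240))
    rep('brass',(h>10)&(h<25)&(sa>100)&(sa<235),(235,272,180,215) if bt else (285,330,180,240))
    # pink top rect
    top=P[P[:,2]>0.045]
    print('resttop',cv2.minAreaRect((top[:,:2]*1000).astype(np.float32)))
    k=np.zeros(h.shape,bool);u0,u1,v0,v1=fb;k[v0:v1,u0:u1]=1;k&=(W[...,2]>0.06)&(W[...,2]<0.3)
    print('fixall',cv2.minAreaRect((W[k][:,:2]*1000).astype(np.float32)))
    k&=(W[...,2]<0.1)&(sa<60)&(v>130)
    print('base',k.sum(),cv2.minAreaRect((W[k][:,:2]*1000).astype(np.float32)),np.median(W[k][:,2]))
```

```text
top orange 120 uv 287.6 190.6 med [ 0.563  -0.0679  0.2203] p5 [ 0.5557 -0.0938  0.2142] p95 [ 0.5706 -0.0418  0.2262]
top red 3 uv 147.7 219.0 med [0.4844 0.3603 0.0683] p5 [0.4817 0.3584 0.0644] p95 [0.4872 0.368  0.0713]
top pink 468 uv 171.4 210.9 med [0.5107 0.2905 0.0563] p5 [0.4761 0.2444 0.0043] p95 [0.545  0.3446 0.0634]
top blue 67 uv 255.9 189.6 med [0.5698 0.0022 0.2134] p5 [ 0.5615 -0.0064  0.0776] p95 [0.5801 0.0603 0.2212]
top brass 88 uv 251.5 198.6 med [0.5454 0.0518 0.1144] p5 [ 0.5323 -0.0053  0.0778] p95 [0.5549 0.0661 0.2227]
resttop ((503.03985595703125, 309.7334289550781), (65.05807495117188, 142.53469848632812), 20.823400497436523)
fixall ((652.0554809570312, -52.698944091796875), (240.8581085205078, 269.5762939453125), 83.27607727050781)
base 382 ((667.0074462890625, -54.60401916503906), (240.85662841796875, 239.7294158935547), 83.36470031738281) 0.08561131530118293
scene orange 80 uv 278.2 172.5 med [ 0.5612 -0.0723  0.2205] p5 [ 0.5543 -0.1011  0.2167] p95 [ 0.5701 -0.0387  0.2251]
scene red 91 uv 410.0 264.7 med [0.4856 0.3643 0.0654] p5 [0.4752 0.3496 0.0478] p95 [0.4927 0.3812 0.0703]
scene pink 839 uv 380.6 263.9 med [0.529  0.2922 0.0536] p5 [0.4771 0.2465 0.008 ] p95 [0.5527 0.3363 0.0598]
scene blue 236 uv 311.2 198.1 med [ 0.3845 -0.0402  0.0248] p5 [ 0.3153 -0.0954  0.0008] p95 [0.5754 0.0606 0.2208]
scene brass 97 uv 307.7 205.0 med [0.5474 0.0498 0.1118] p5 [ 0.5147 -0.0162  0.0712] p95 [0.5596 0.0615 0.2113]
resttop ((509.12176513671875, 292.778076171875), (67.78390502929688, 110.48714447021484), 19.689868927001953)
fixall ((654.7662353515625, -54.662506103515625), (243.25762939453125, 266.8058776855469), 83.18895721435547)
base 461 ((733.314697265625, -8.981124877929688), (172.0731201171875, 317.94354248046875), 39.70624923706055) 0.082711930180365
```

View pics/c1.png

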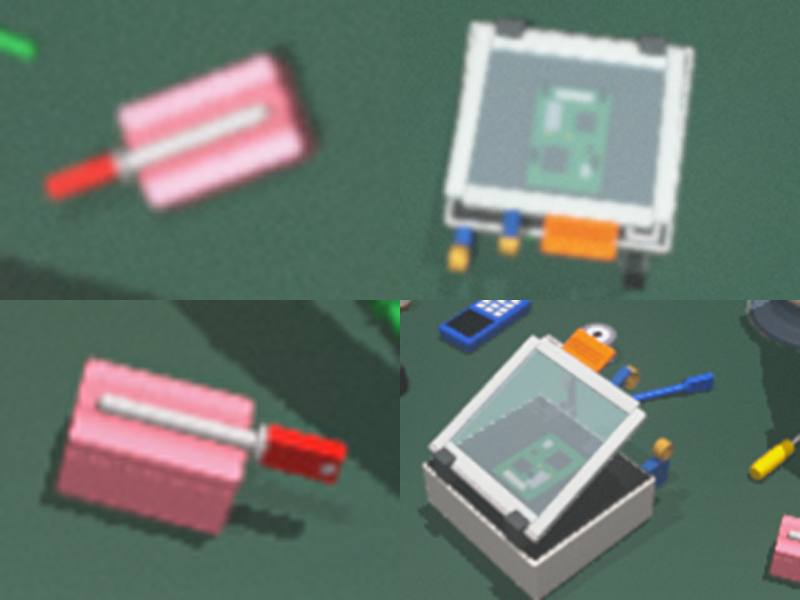

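The crop confirms it: a steel shank with a red grip and collar, lying in the pink V-groove, grip toward +y. Next I'll refine the fixture and pin poses with plane fits.

Run:
```python
from h import *
from scipy.optimize import least_squares
C={n:cloud(n,np.load(n+'0.npz')['d']) for n in('top','scene')}
I={n:cv2.cvtColor(np.load(n+'0.npz')['im'],cv2.COLOR_RGB2HSV) for n in C}
W=C['scene'].reshape(-1,3)
def loc(P,p): 
    c,s=np.cos(p[2]),np.sin(p[2]); d=P[:,:2]-p[:2]; return np.c_[d[:,0]*c+d[:,1]*s,-d[:,0]*s+d[:,1]*c]
def fit(p,hx,hy,zl,zh,tol):
    for t in tol:
        L=loc(W,p); z=(W[:,2]>zl)&(W[:,2]<zh)
        a=W[z&(abs(L[:,0]-hx)<t)&(abs(L[:,1])<hy-.012)]; b=W[z&(abs(L[:,1]-hy)<t)&(abs(L[:,0])<hx-.012)]
        f=lambda q:np.r_[loc(a,q)[:,0]-hx,loc(b,q)[:,1]-hy]
        r=least_squares(f,p,loss='soft_l1',f_scale=.002);p=r.x
    print(len(a),len(b),p,np.degrees(p[2]),np.abs(f(p)).mean()); return p
fit([.667,-.0546,-.117],.11,.12,.01,.07,(.02,.01,.006))
fit([.5125,.29,.35],.032,.05,.008,.045,(.015,.01,.006))
# pin: direction from steel/red pixels above groove
for n in C:
    h,s,v=cv2.split(I[n]);b=(130,200,185,235) if n=='top' else (350,430,235,290)
    k=np.zeros(h.shape,bool);k[b[2]:b[3],b[0]:b[1]]=1
    st=k&(s<50)&(v>150)&(C[n][...,2]>.04);rd=k&((h<5)|(h>174))&(s>170)&(C[n][...,2]>.03)
    for m in(st,rd): print(n,m.sum(),C[n][m].mean(0).round(4))
    P=C[n][st|rd][:,:2].astype(np.float32);l=cv2.fitLine(P,cv2.DIST_HUBER,0,.01,.01).ravel();print(l,np.degrees(np.arctan2(l[0],-l[1])))
    # tab, brass
    b=(225,340,105,220) if n=='top' else (195,340,150,285)
    k=np.zeros(h.shape,bool);k[b[2]:b[3],b[0]:b[1]]=1
    o=k&(h>4)&(h<17)&(s>150)&(v>120)&(C[n][...,2]>.19);P=C[n][o]
    print('tab',o.sum(),P.mean(0),cv2.minAreaRect((P[:,:2]*1000).astype(np.float32)))
    o=k&(h>12)&(h<28)&(s>100)&(v>100)&(C[n][...,2]>.095)&(C[n][...,2]<.12)&(C[n][...,1]>.03);P=C[n][o]
    if len(P):print('brass',o.sum(),P.mean(0),P.max(0),cv2.minAreaRect((P[:,:2]*1000).astype(np.float32)))
```

```text
499 593 [ 0.67536577 -0.06082756 -0.11468128] -6.5707532476411945 0.0007293951166691796
190 3 [0.50331977 0.30422179 0.33817838] 19.376193874491804 0.0013225199344039367
top 268 [0.5066 0.2943 0.058 ]
top 42 [0.4808 0.3678 0.0686]
[ 0.33821428 -0.9410691   0.5060941   0.29650193] 19.768114
tab 316 [ 0.55614994 -0.06770047  0.22306336] ((556.7171020507812, -66.85885620117188), (69.31704711914062, 36.770965576171875), 82.67646789550781)
brass 50 [0.54241465 0.05826212 0.11221145] [0.55500133 0.06675077 0.11866051] ((542.918701171875, 58.65204620361328), (16.117460250854492, 24.164268493652344), 83.6369400024414)
scene 112 [0.5081 0.2999 0.0598]
scene 107 [0.4848 0.3644 0.0612]
[ 0.33360824 -0.94271183  0.49051136  0.35036927] 19.487926
tab 177 [ 0.56119867 -0.06906384  0.22094183] ((558.6131591796875, -69.63967895507812), (70.40853118896484, 35.64374923706055), 81.32096099853516)
brass 49 [0.54651829 0.05467339 0.10800466] [0.56041234 0.06454721 0.11639298] ((547.1996459960938, 54.73174285888672), (18.588802337646484, 26.385944366455078), 86.81607055664062)
```

```bash
cat >> h.py <<'E'
c0=np.array([.673,-.057,0.]); YF=np.radians(-6.6); PY=np.radians(19.6)
def rz(a): return np.array([[np.cos(a),-np.sin(a),0],[np.sin(a),np.cos(a),0],[0,0,1]])
def fx(l): return c0+rz(YF)@np.array(l)
def down(p,yaws):
    q0=env.state()['qpos'];b=None
    for y in yaws:
        y=(y+np.pi)%(2*np.pi)-np.pi
        q=env.inverse_kinematics(list(p),[np.pi,0,y])
        if q is not None and (b is None or np.abs(q-q0).max()<b[0]): b=(np.abs(q-q0).max(),y,q)
    return b
def st(): s=env.state();print('t%.2f'%s['t'],s['tool_pos'].round(4),s['tcp_rot'].round(3),'F',s['wrist_force'].round(1),'T',s['ft_torque'].round(2),'gap%.3f gf%.1f'%(s['finger_gap'],s['gripper_force']));return s
E
python3 - <<'E'
from h import *
def tab(a,h=.014): return fx([.1-.2375*np.cos(a)+.004*np.sin(a),-.025,.115+.2375*np.sin(a)+.004*np.cos(a)+h])
p=tab(.45,.06); b=down(p,[YF,YF+np.pi]);print(b)
env.close_gripper(40)
env.movep(list(p),[np.pi,0,b[1]]);st()
for a in(.45,.36,.27,.18,.1,.05,.02,.005,-.004,-.012):
    r=env.movel(list(tab(a)),vel=.08 if a>.06 else .03,stop_force=25);s=st()
    if r:print('stop',a);break
cap('scene','s1');cap('top','t1')
E
```

```text
(np.float64(1.2845408699790126), np.float64(-0.11519173063162569), array([-0.61367198,  0.32175076,  0.84780172,  1.79381445, -0.26351035,
        1.14409593, -1.36687279]))
t3.46 [ 0.5591 -0.0677  0.2817] [-3.141  0.    -0.113] F [ 0.4 -0.4 -0.5] T [-0.02 -0.01  0.09] gap-0.003 gf0.0
t4.18 [ 0.5591 -0.069   0.2363] [-3.141e+00 -1.000e-03 -1.150e-01] F [-0.3  0.3  2.4] T [ 0.13  0.09 -0.05] gap-0.003 gf1.1
t4.60 [ 0.5502 -0.0681  0.2167] [ 3.142 -0.    -0.115] F [ 0.8 -0.1  3.2] T [-0.01 -0.06  0.02] gap0.001 gf1.4
t5.02 [ 0.5432 -0.0672  0.1964] [-3.142  0.    -0.115] F [1.1 0.1 3.8] T [ 0.02 -0.1   0.01] gap0.002 gf1.8
t5.43 [ 0.5382 -0.0666  0.1758] [-3.142  0.    -0.115] F [1.1 0.  3.8] T [ 0.01 -0.11  0.03] gap-0.001 gf2.1
t5.82 [ 0.5353 -0.0662  0.1571] [-3.141  0.    -0.115] F [0.2 0.7 5.3] T [ 0.03 -0.09  0.  ] gap-0.000 gf2.4
t6.37 [ 0.5342 -0.0661  0.1458] [-3.141 -0.    -0.115] F [-0.6 -0.4  6.1] T [0.04 0.03 0.02] gap0.001 gf3.3
t6.76 [ 0.5338 -0.0661  0.1381] [-3.141 -0.    -0.115] F [1.1 0.7 3.2] T [ 0.02 -0.21  0.03] gap0.002 gf1.6
t7.03 [ 0.5337 -0.066   0.1343] [ 3.142 -0.    -0.115] F [ 1.6 -0.9  3.8] T [-0.01 -0.32 -0.01] gap-0.002 gf1.4
t7.28 [ 0.5336 -0.066   0.1323] [-3.141 -0.    -0.115] F [0.3 0.  7. ] T [ 0.01 -0.07 -0.05] gap0.001 gf3.0
t7.53 [ 0.5336 -0.066   0.1305] [-3.141 -0.    -0.115] F [ 0.2 -0.   6.3] T [ 0.04 -0.11 -0.01] gap-0.001 gf3.0
```

Run:
```python
from h import *
p=env.state()['tool_pos']
for i in range(1,4):
    r=env.movel(list(fx([-.1375,-.025,.1301-.001*i])),vel=.02,stop_force=8);s=st()
    if r or s['wrist_force'][2]>14:break
env.movel(list(fx([-.1375,-.025,.142])),vel=.05);st()
env.movel(list(fx([-.1375,-.025,.20])),vel=.12);st()
cap('scene','s2');cap('top','t2')
for n in('top','scene'):
    z=np.load(('t2' if n=='top' else 's2')+'.npz');W=cloud(n,z['d']);h,s,v=cv2.split(cv2.cvtColor(z['im'],cv2.COLOR_RGB2HSV))
    o=(h>4)&(h<17)&(s>150)&(v>120)&(W[...,2]>.09)&(abs(W[...,0]-.54)<.06)&(abs(W[...,1]+.067)<.06)
    print(n,o.sum(),np.median(W[o],0))
t=cv2.imread('pics/t2.png');s=cv2.imread('pics/s2.png');r=lambda a:cv2.resize(a,(400,300),interpolation=cv2.INTER_CUBIC)
cv2.imwrite('pics/c2.png',np.hstack([r(t[110:215,225:365]),r(s[150:285,195:375])]))
```

```text
t7.88 [ 0.5336 -0.066   0.1294] [-3.141 -0.    -0.115] F [0.1 0.2 6.3] T [-0.   -0.09  0.03] gap-0.001 gf3.0
t8.12 [ 0.5336 -0.066   0.1285] [-3.141 -0.    -0.115] F [-0.1  0.4  7. ] T [ 0.02 -0.12 -0.03] gap0.004 gf3.1
t8.38 [ 0.5336 -0.066   0.1281] [-3.141  0.    -0.115] F [-1.7  1.1 12.4] T [0.17 0.29 0.01] gap-0.002 gf5.7
t8.82 [ 0.5328 -0.0657  0.1416] [-3.141e+00  1.000e-03 -1.150e-01] F [-0.1  0.6 -0.3] T [-0.06 -0.03  0.01] gap-0.001 gf0.0
t9.46 [ 0.533  -0.0657  0.1995] [-3.141e+00  1.000e-03 -1.150e-01] F [0.2 0.2 0. ] T [ 0.04  0.02 -0.01] gap-0.002 gf0.0
top 0 [nan nan nan]
scene 157 [ 0.53490202 -0.06519264  0.11995718]
  return _methods._mean(a, axis=axis, dtype=dtype,
  ret = um.true_divide(
```

View pics/c2.png

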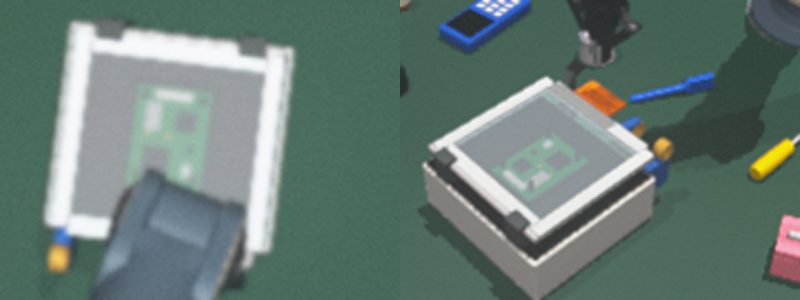

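The lid is down and held: the tab reads z=0.120 with the hand clear (tab near (600,98) in the right crop, both bushings in line). Now the pin.

Run:
```python
from h import *
g=np.array([.483,.366,.0495])
b=down(g,[PY+np.pi/2,PY-np.pi/2]);print(b)
# prefer the yaw that also reaches the insertion pose
for y in(np.pi/2,-np.pi/2): print(y,env.inverse_kinematics(list(fx([-.14,.134,.095])),[np.pi,0,YF+y]),env.inverse_kinematics(list(g),[np.pi,0,PY+y]))
env.open()
env.movep([g[0],g[1],.20],[np.pi,0,b[1]]);st()
cap('scene','s3')
env.movel([g[0],g[1],.10],vel=.2);st()
cap('scene','s4');
s=cv2.imread('pics/s4.png');cv2.imwrite('pics/c3.png',cv2.resize(s[190:310,330:490],(640,480),interpolation=cv2.INTER_CUBIC))
```

```text
(np.float64(1.105533433505345), np.float64(1.9128808601857852), array([-0.88263068,  0.59247316,  0.22372135,  1.87280457, -0.19415379,
        0.69727015, -0.20438016]))
1.5707963267948966 [-0.49403905  0.47115386  0.32675147  1.97061804 -0.2193771   0.73350089
 -0.15182694] [-0.88263068  0.59247316  0.22372135  1.87280457 -0.19415379  0.69727015
 -0.20438016]
-1.5707963267948966 [ 0.57206335  0.79601687 -1.18153822  1.91067413  0.86002659  1.05998738
  2.04151343] [ 0.04512642  0.95541187 -1.18630833  1.81758357  1.00099259  1.11740336
  1.96967709]
t11.94 [0.4839 0.3644 0.2001] [3.141e+00 1.000e-03 1.910e+00] F [ 0.3 -0.3  0.3] T [-0.02  0.05 -0.01] gap1.002 gf0.0
t12.64 [0.484  0.3659 0.1007] [ 3.14  -0.     1.912] F [-1.   1.   0.2] T [-0.03  0.02 -0.01] gap1.002 gf0.0
```

View pics/c3.png

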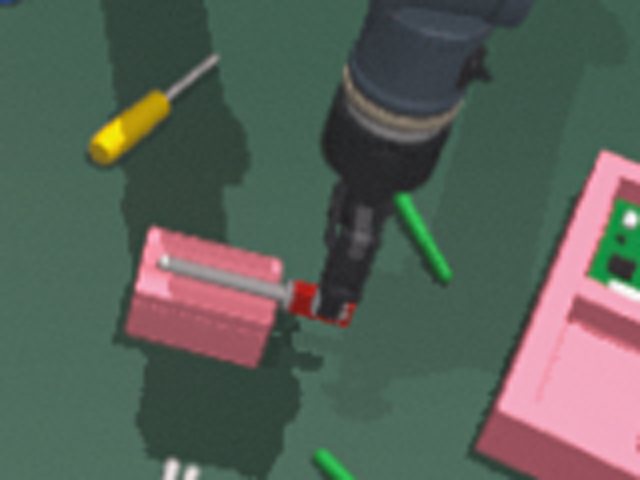

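Fingers straddle the red grip at crop (335,300), with the rest clear at its +y end. Descend, grip, lift.

Run:
```python
from h import *
g=np.array([.483,.366,.0495])
print(env.movel(list(g),vel=.12,stop_force=10));st()
env.close_gripper(70);s=st()
p=s['tool_pos'];env.movel([p[0],p[1],.20],vel=.15);st()
y=YF+np.pi/2
env.movep(list(fx([-.14,.27,.18])),[np.pi,0,y]);st()
env.movel(list(fx([-.14,.245,.095])),vel=.15);env.pause(.3);st()
for n in('scene','top'):cap(n,n[0]+'5')
s=cv2.imread('pics/s5.png');t=cv2.imread('pics/t5.png');r=lambda a:cv2.resize(a,(400,400),interpolation=cv2.INTER_CUBIC)
cv2.imwrite('pics/c4.png',np.hstack([r(s[170:260,290:380]),r(t[150:230,190:270])]))
```

```text
False
t13.26 [0.4835 0.3663 0.0501] [ 3.141 -0.     1.913] F [ 0.2 -0.6  0.9] T [-0.02 -0.07  0.04] gap1.000 gf0.0
t13.93 [0.4824 0.3659 0.0495] [-3.14   0.     1.913] F [-2.7 -0.6  2.2] T [-0.28  0.36 -0.01] gap0.128 gf70.3
t15.07 [0.4818 0.3655 0.1989] [-3.140e+00  1.000e-03  1.913e+00] F [ 0.4  0.1 -1.6] T [0.08 0.09 0.01] gap0.126 gf69.8
t15.77 [0.565  0.2266 0.1793] [-3.141e+00  1.000e-03  1.454e+00] F [-0.5  0.6 -2. ] T [ 0.12  0.03 -0.05] gap0.132 gf69.8
t16.81 [0.5625 0.2029 0.0957] [ 3.141e+00 -1.000e-03  1.456e+00] F [-0.3  0.  -1.4] T [ 0.1  -0.04  0.02] gap0.132 gf69.8
```

View pics/c4.png

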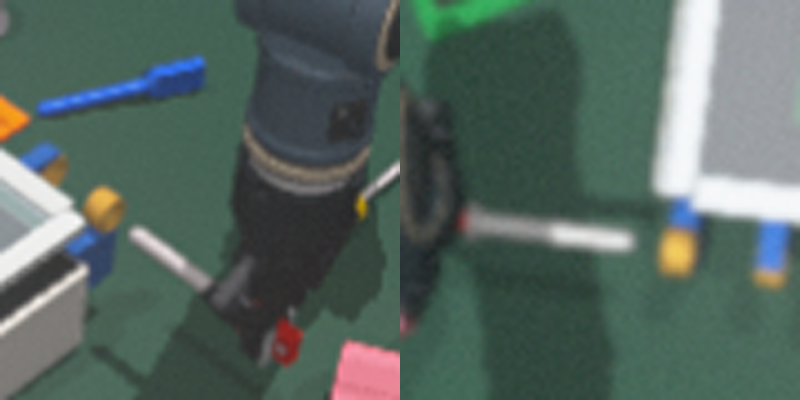

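```bash
cat > cmp.py <<'E'
from h import *
def run(tag,ymin,ymax):
    R=rz(YF)
    for n in('top','scene'):
        z=np.load(f'{n[0]}{tag}.npz');W=cloud(n,z['d']);L=(W-c0)@R;h,s,v=cv2.split(cv2.cvtColor(z['im'],cv2.COLOR_RGB2HSV))
        near=(abs(L[...,0]+.14)<.025)&(L[...,2]>.07)&(L[...,2]<.135)
        c=env.get_calibration(n);Rc=cv2.Rodrigues(np.array(c['rvec']))[0];C=-Rc.T@np.array(c['tvec']).ravel()
        d=R.T@(C-fx([-.14,.106,.1]));nrm=np.array([d[0],0,d[2]]);nrm/=np.linalg.norm(nrm)
        out=[]
        for nm,m,rad in(('pin',near&(s<75)&(v>110)&(L[...,1]>ymin)&(L[...,1]<ymax),.006),('bush',near&(h>10)&(h<28)&(s>100)&(L[...,1]>.08)&(L[...,1]<.115),.014)):
            P=L[m]
            # circle fit of cylinder axis along y, known radius, with x linear in y and z linear in y for pin
            from scipy.optimize import least_squares
            y0=.106
            k=2 if nm=='pin' else 1
            def f(q):
                cx=q[0]+(q[2]*(P[:,1]-y0) if k==2 else 0);cz=q[1]+(q[3]*(P[:,1]-y0) if k==2 else 0)
                return np.hypot(P[:,0]-cx,P[:,2]-cz)-rad
            r=least_squares(f,[-.14,.1]+([0,0] if k==2 else []),loss='soft_l1',f_scale=.001)
            print(n,nm,len(P),'axis x,z at mouth',r.x.round(4),'res',np.abs(r.fun).mean().round(4),'cen',P.mean(0).round(4),'ymin',P[:,1].min().round(4));out.append(r.x)
        print('  pin-bush dx,dz mm',((out[0]-np.r_[out[1],0,0])[:2]*1000).round(1),'nrm',nrm.round(2))
E
python3 -c "
from cmp import run
run(5,.125,.20)"
```

```text
top pin 93 axis x,z at mouth [-0.1399  0.103   0.001  -0.0065] res 0.0018 cen [-0.1399  0.164   0.1067] ymin 0.1293
top bush 54 axis x,z at mouth [-0.1425  0.101 ] res 0.0025 cen [-0.1429  0.0989  0.1103] ymin 0.0916
  pin-bush dx,dz mm [2.6 2. ] nrm [-0.05  0.    1.  ]
scene pin 71 axis x,z at mouth [-0.1368  0.1016 -0.0082 -0.0026] res 0.0014 cen [-0.1357  0.1583  0.1058] ymin 0.1255
scene bush 62 axis x,z at mouth [-0.1387  0.1009] res 0.0022 cen [-0.139   0.0971  0.1053] ymin 0.0863
  pin-bush dx,dz mm [1.9 0.6] nrm [0.61 0.   0.79]
```

Run:
```python
from h import *
R=rz(YF)
for y in(.236,.226,.218,.208,.195):
    r=env.movel(list(fx([-.1423,y,.0943])),vel=.04,stop_force=6);s=st();F=R.T@s['wrist_force'];print('  loc',((s['tool_pos']-c0)@R).round(4),'Floc',F.round(1),r)
    if r:break
for n in('scene','top'):cap(n,n[0]+'6')
from cmp import run
run(6,.118,.17)
```

```text
t17.29 [0.5587 0.1932 0.0943] [-3.142  0.     1.455] F [-0.2  0.2 -1.4] T [ 0.05 -0.03  0.02] gap0.124 gf69.8
  loc [-0.1423  0.2354  0.0943] Floc [-0.3  0.1 -1.4] False
t17.69 [0.5577 0.1834 0.0944] [ 3.142 -0.     1.455] F [-0.   0.4 -2.3] T [0.14 0.02 0.02] gap0.128 gf69.8
  loc [-0.1422  0.2256  0.0944] Floc [-0.   0.3 -2.3] False
t18.04 [0.5567 0.1755 0.0943] [3.142 0.    1.455] F [-0.1  0.1 -1.5] T [0.08 0.01 0.01] gap0.128 gf69.8
  loc [-0.1422  0.2175  0.0943] Floc [-0.1  0.1 -1.5] False
t18.44 [0.5556 0.1656 0.0943] [ 3.142 -0.     1.455] F [ 1.6  0.4 -1.7] T [ 0.1  -0.06 -0.03] gap0.128 gf69.8
  loc [-0.1422  0.2076  0.0943] Floc [ 1.5  0.6 -1.7] False
t18.92 [0.5541 0.1528 0.0943] [ 3.142 -0.     1.455] F [ 0.8 -0.4 -1.3] T [0.1  0.02 0.01] gap0.127 gf69.8
  loc [-0.1422  0.1947  0.0943] Floc [ 0.8 -0.3 -1.3] False
top pin 67 axis x,z at mouth [-0.143   0.1021  0.0169  0.0028] res 0.0016 cen [-0.1425  0.1443  0.1053] ymin 0.1203
top bush 45 axis x,z at mouth [-0.1417  0.1014] res 0.0021 cen [-0.1433  0.0993  0.1124] ymin 0.0916
  pin-bush dx,dz mm [-1.3  0.7] nrm [-0.05  0.    1.  ]
scene pin 19 axis x,z at mouth [-0.1333  0.0983 -0.3676  0.1299] res 0.001 cen [-0.1387  0.128   0.1041] ymin 0.12
scene bush 44 axis x,z at mouth [-0.1414  0.0997] res 0.0017 cen [-0.1366  0.096   0.1082] ymin 0.0865
  pin-bush dx,dz mm [ 8.  -1.4] nrm [0.61 0.   0.79]
```

Past the base bushing with almost no force. Continue into the lid bushing until the collar seats.

Run:
```python
from h import *
R=rz(YF); x=-.1418
for y in(.18,.172,.165,.158,.150,.143,.138,.134,.131,.128,.126):
    r=env.movel(list(fx([x,y,.0943])),vel=.035,stop_force=8);s=st();F=R.T@s['wrist_force'];print('  loc',((s['tool_pos']-c0)@R).round(4),'Floc',F.round(1),r)
    if abs(F[0])>1: x+=np.sign(F[0])*.0003
    if r:break
for n in('scene','top'):cap(n,n[0]+'7')
s=cv2.imread('pics/s7.png');t=cv2.imread('pics/t7.png');r=lambda a:cv2.resize(a,(400,400),interpolation=cv2.INTER_CUBIC)
cv2.imwrite('pics/c5.png',np.hstack([r(s[165:245,270:350]),r(t[160:230,200:270])]))
```

```text
t19.59 [0.5529 0.138  0.0944] [ 3.142 -0.     1.455] F [ 0.6 -0.7 -1.9] T [ 0.1  -0.02 -0.  ] gap0.129 gf69.8
  loc [-0.1417  0.1799  0.0944] Floc [ 0.7 -0.7 -1.9] False
t19.97 [0.5519 0.1298 0.0943] [-3.142  0.     1.455] F [ 0.2  1.5 -1.4] T [0.07 0.01 0.07] gap0.131 gf69.8
  loc [-0.1418  0.1716  0.0943] Floc [ 0.1  1.5 -1.4] False
t20.32 [0.5511 0.1228 0.0943] [-3.142  0.     1.455] F [ 0.4 -0.2 -1.8] T [ 0.08  0.03 -0.02] gap0.130 gf69.8
  loc [-0.1418  0.1646  0.0943] Floc [ 0.5 -0.2 -1.8] False
t20.67 [0.5503 0.1159 0.0943] [3.142 0.    1.455] F [ 0.5  0.3 -2. ] T [0.08 0.04 0.04] gap0.131 gf69.8
  loc [-0.1418  0.1576  0.0943] Floc [ 0.5  0.3 -2. ] False
t21.04 [0.5494 0.1079 0.0943] [-3.142  0.     1.455] F [-0.4 -0.1 -0.8] T [0.07 0.   0.  ] gap0.130 gf69.7
  loc [-0.1418  0.1496  0.0943] Floc [-0.4 -0.2 -0.8] False
t21.39 [0.5485 0.101  0.0943] [-3.142  0.     1.455] F [-0.2 -0.  -1.8] T [ 0.14  0.04 -0.01] gap0.126 gf69.8
  loc [-0.1418  0.1426  0.0943] Floc [-0.2 -0.  -1.8] False
t21.68 [0.548  0.096  0.0943] [-3.142  0.     1.455] F [ 0.1  0.7 -1.4] T [ 0.12 -0.05  0.01] gap0.126 gf69.8
  loc [-0.1418  0.1376  0.0943] Floc [ 0.   0.7 -1.4] False
t21.95 [0.5475 0.0921 0.0943] [-3.142  0.     1.455] F [ 0.2  0.2 -1.6] T [ 0.12  0.02 -0.04] gap0.130 gf69.8
  loc [-0.1418  0.1337  0.0943] Floc [ 0.2  0.2 -1.6] False
t22.20 [0.5472 0.0896 0.0943] [ 3.142 -0.     1.456] F [ 0.2  0.4 -1.1] T [ 0.28 -0.04  0.01] gap0.130 gf69.8
  loc [-0.1418  0.1312  0.0943] Floc [ 0.2  0.4 -1.1] False
t22.45 [0.5472 0.0894 0.0944] [ 3.141 -0.004  1.457] F [ 0.6  6.4 -2.8] T [ 1.45 -0.19 -0.06] gap0.128 gf69.8
  loc [-0.1418  0.1309  0.0944] Floc [-0.1  6.4 -2.8] False
t22.70 [0.5471 0.0892 0.0945] [ 3.141 -0.006  1.459] F [ 0.3 11.1 -2.9] T [ 2.12 -0.2  -0.02] gap0.126 gf69.7
  loc [-0.1418  0.1308  0.0945] Floc [-0.9 11.  -2.9] False
```

View pics/c5.png

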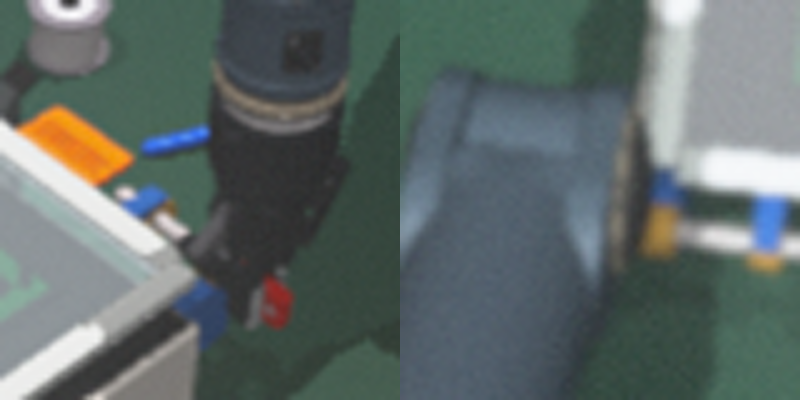

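The shank passes through both bushings and protrudes past the lid bushing: (125,190) left crop, (795,245) right crop. The collar stops firmly at the base bushing. I'll ease the push to a light contact, check it's steady, and hand in.

Run:
```python
from h import *
env.movel(list(fx([-.1418,.1297,.0943])),vel=.02,attitude=[np.pi,0,YF+np.pi/2]);env.pause(.8);st();env.pause(.5);s=st()
print(((s['tool_pos']-c0)@rz(YF)).round(4),abs(s['joint_velocities']).max())
if abs(s['wrist_force']).max()<10: print(env.finish_job())
```

```text
t23.93 [0.5472 0.0894 0.0944] [ 3.142e+00 -2.000e-03  1.456e+00] F [ 0.7  6.  -2. ] T [ 1.26 -0.12 -0.02] gap0.131 gf69.7
t24.43 [0.5472 0.0894 0.0944] [ 3.142e+00 -2.000e-03  1.456e+00] F [ 1.2  6.3 -1. ] T [ 1.29 -0.09  0.01] gap0.128 gf69.7
[-0.1418  0.131   0.0944] 0.0011557047595927986
the job is handed in; nothing more can be done
None
```

The lid is latched and the steel pin runs through both bushings, its collar against the base bushing under about 6 N. The arm was holding it lined up and steady when I handed in at 24.4 s; no verdict came back.

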